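# Raise the dust screen window to the marker

### The job

Push the clear window of the bench dust screen up from beneath its blue lip with the fingertips, without pinching the lip, until its red pointer is level with the yellow marker on the post, to within 8 mm. The counterweighted window stays where it is left, so then move clear of it. Leave the marker, the spray can, the glue bottle and the block plane where they are.

Things in the scene. Friction and masses are not known exactly. Their poses are not given: they have to be found in the camera images.
- screen: dust screen fixed to the bench: green base board 18 mm thick, from 40 mm before to 220 mm behind the window, 460 mm wide; two aluminium posts 34 x 30 mm, 390 mm apart between centres, under a top beam (555 mm high). Low walls and a carving blank stand behind the window. Origin at bench height, midway between the posts, in the window plane; x horizontal through the window, away from the robot; y left; z up
- sash (a joint): height of the window in m: 0 fully down, grows as it rises, up to 0.20. The lip's underside is 85 mm above the bench at 0. Counterweighted: it stays at any height and takes about 2 to 5 N to move either way.
- lip_edge (a point): front lower edge, at mid-width, of the blue lip bar along the bottom of the window on the robot's side. The lip is 50 mm deep (x), 260 mm wide (y), 10 mm thick; this point is 57 mm in front (-x) of the window plane, at the height of the lip's underside. Beneath the lip is open space down to the green base board; above it is the window's clear pane, 50 mm behind this edge. Axes as the screen's
- lip_pad (a point): centre of the top of the black rubber strip on the lip, 32 x 250 x 4 mm, 26 mm in front of the window plane and 14 mm above the lip's underside. The lip must not be pinched between the fingers, one on this strip and one beneath
- pointer (a point): outer tip of the red pointer (8 mm high) at the right-hand (-y) end of the window's bottom rail, 12 mm above the lip's underside; it rises with the window
- mark (a point): tip of the small wedge at mid-height of the yellow marker, a collar 54 x 44 x 24 mm clamped on the right-hand (-y) post at the height wanted; 182 to 287 mm above the bench. The pointer must come to the same height as this point.
- spray_can: loose standing black spray can with a white cap, 60 mm diameter, 190 mm tall, left of the screen's front; origin at the centre of its underside. A bystander.
- glue_bottle: loose standing white glue bottle with an orange cap, 56 mm diameter, 150 mm tall, right of the screen's front; origin at the centre of its underside. A bystander.
- plane: loose steel block plane with brass knob lying on the bench, 160 x 44 mm, 50 mm high, to the front left; origin at the centre of its underside, x along its length. A bystander.

How it is judged:
By the outcome, as a careful person would: the job done as asked, in the order asked, and still so for the second after the job is handed in, with the robot touching nothing.
It also fails if it takes over 40 s, if anything falls off the work surface, if the arm or the gripper's body presses on something with over 40 N, if the wrist force passes 120 N, or if a joint passes its speed limit or range.

### The arm

A 7-joint arm with a two-finger parallel gripper is mounted at the origin on the work surface. World frame = base frame: x ahead of the robot, y to its left, z up, the work surface at z = 0. Lengths are in m, angles in rad, forces in N, time in s.
With the tool pointing down it reaches from about 0.425 to 0.825 m from the base axis. Payload 3.6 kg.
Tool frame: the origin (TCP) lies on the front face of the gripper's body, between the roots of the fingers; the fingertips stand 84 mm ahead of it and the grasp point (between the pads) lies 65 mm ahead of it; z points along the fingers, y is the line along which they close (so a half turn about z gives the same grasp; the last joint's range is limited). The gripper opens to 93 mm and grips with 3 to 60 N. Pads are 15 mm wide; open, the fingers measure 128 mm over their backs; the gripper's body (75 mm by 188 mm) begins 65 mm behind the grasp point.
Start: joints at [1.077, 0.615, -0.013, 1.423, 0.008, 1.103, -0.04], TCP at [0.293, -0.58, 0.303] pointing down, gripper open.
Joint ranges: [-3.12, 3.12], [-0.3, 2.06], [-1.34, 1.32], [0.26, 2.42], [-1.36, 4.5], [0.01, 1.98], [-2.84, 2.84]. Speed limits (rad/s): [2.79, 2.79, 3.14, 3.14, 3.14, 3.14, 3.14].

### API

Orientations are given as a unit quaternion [x, y, z, w].
In Python, from cell import manip, vision, finish_job gives the robot as it stands.
- The arm moves only by the tool step_arm, never from a script. Its argument "increments" is a list of rows, each a list of 5 numbers: the shift along the tool's x, y, z in m, then the turn about the tool's z in degrees, then the opening, from 0 (shut) to 1 (fully open). A call has 1 to 20 rows; each row is the pose to reach, as a shift and turn from the pose commanded when the call began, along the tool's axes at that moment; what a row does not reach only later rows make up. A row lasts 1/12 s, in which the tool goes at most 41.7 mm and 7.16 degrees, less where a joint would pass 70% of its speed; a pose out of reach is approached as far as the arm can. A call with a gripper value outside its range is refused whole. The fingers move at their own pace and stop on an object; "force" is the grip in N (left out, the last holds). Time passes only in rows, so rows that repeat a pose let the fingers close. It gives the time, the measured TCP pose, the force, the opening and the grip force at its end, in the units of the state.
- manip.read_state(): the state, without advancing time (a new reading comes with each control period).
- vision.camera(name): name is "side" or "top" or "wrist"; returns a dict with "image" (400x640x3 uint8, red, green, blue), "range_z" (400x640 float32, m along the optical axis (not along the pixel's ray), 0 where there is no reading), "vertical_fov" (degrees; the focal length in pixels is half the picture's height over the tangent of half this angle, whatever the lens; pixels are square), "cx", "cy" (the principal point, pixels), "D" ([k1, k2, p1, p2, k3] as OpenCV has them; the pictures are not rectified), "world_from_camera" (4x4, takes a point from camera to world coordinates); the wrist camera has in their place "hand_eye" (4x4, takes a point from camera to tool coordinates, whose origin is the TCP and whose axes are the flange's). Camera axes: x right, y down, z forward; pixel columns grow to the right and rows downward; lengths in m; the calibration is good to about 2 mm. A picture is of the moment at which its call begins: read the wrist's pose just before it.
- finish_job(): hands the job in; it is judged then, once.
The state is a dict: "t": time; "joints": joint angles; "qvel": joint speeds; "joint_efforts": joint torques, N m; "ee_pos": TCP position; "eef_rot": TCP orientation; "wrist_force": force on the tool from outside, world axes, zero at the start; "torque": the same for the moment, N m; "grip_width": opening from 0.0 (shut) to 1.0 (fully open); "grip_force": force on a finger pad.
Only numpy, scipy, OpenCV 4.12 (cv2) and the standard library are available. Lean on these libraries where they do the work, as an engineer would, in place of code of your own. Each camera call takes 0.05 s, during which the arm holds its last target. There are 200 camera calls.

## Working session

There is one attempt and no reset: what is moved stays moved. The work goes in short steps, Python scripts to look and compute and a tool call to move; the robot and the scene stay as the last step left them, time stands still between calls to the robot, and variables do not carry over. Pictures are saved under pics/ and viewed, at most 10 in all, crops included, and the job is handed in when it is done.

Besides the shell and the picture viewer there is one more tool, called after "Emit:" as name(argument=value, ...), one argument or row to a line, values as JSON. step_arm: Moves the arm, as the interface text tells. Its arguments: {"type":"object","properties":{"increments":{"type":"array","items":{"type":"array","items":{"type":"number"}}},"force":{"type":"number"}},"required":["increments"]}

```bash
mkdir -p pics; ls; cat > h.py <<'E'
from cell import manip, vision, finish_job
import numpy as np, cv2
from scipy.spatial.transform import Rotation as R
def cam(n):
    s=manip.read_state(); c=vision.camera(n)
    f=200/np.tan(np.radians(c["vertical_fov"])/2)
    c["K"]=np.array([[f,0,c["cx"]],[0,f,c["cy"]],[0,0,1]])
    if n=="wrist":
        T=np.eye(4);T[:3,:3]=R.from_quat(s["eef_rot"]).as_matrix();T[:3,3]=s["ee_pos"]
        c["T"]=T@np.array(c["hand_eye"])
    else: c["T"]=np.array(c["world_from_camera"])
    c["D"]=np.array(c["D"],float)
    return c
def rays(c,px):
    p=cv2.undistortPoints(np.array(px,float).reshape(-1,1,2),c["K"],c["D"]).reshape(-1,2)
    return c["T"][:3,3], np.c_[p,np.ones(len(p))]@c["T"][:3,:3].T
def pts(c,px):
    o,d=rays(c,px); z=np.array([c["range_z"][int(round(v)),int(round(u))] for u,v in px])
    return o+d*z[:,None]
def save(c,name): cv2.imwrite("pics/"+name,c["image"][:,:,::-1])
E
python3 - <<'E'
from h import *
import pickle
s=manip.read_state();print(s)
for n in("side","top","wrist"):
    c=cam(n);save(c,n+"1.png");pickle.dump(c,open(n+".pkl","wb"));print(n,c["T"].round(3).tolist(),c["K"][0,0])
E
```

```text
pics
{'t': 0.0, 'joints': array([ 1.07652976,  0.61591386, -0.01265929,  1.42486629,  0.00808635,
        1.10341263, -0.04036515]), 'qvel': array([-0.00148562,  0.00068061, -0.00080322, -0.00156809,  0.00147614,
       -0.00031401, -0.00088753]), 'joint_efforts': array([-1.32922141e-04, -4.58936906e+01,  2.09284918e-01, -1.65745246e+01,
       -6.09852606e-02,  2.05297762e-02,  2.31594522e-04]), 'ee_pos': array([ 0.29285626, -0.57964924,  0.30159507]), 'eef_rot': array([ 9.72757893e-01,  2.31819877e-01, -2.95425370e-04, -1.24074423e-03]), 'wrist_force': array([ 0.14445983, -0.0145998 ,  0.06652972]), 'torque': array([-0.02365313, -0.0191171 ,  0.02880201]), 'grip_force': 0.0, 'grip_width': 0.9998195683334689}
side [[-0.943, 0.239, -0.231, 0.888], [0.332, 0.708, -0.624, 0.91], [0.014, -0.665, -0.747, 1.168], [0.0, 0.0, 0.0, 1.0]] 520.1175835976492
top [[-0.046, -0.979, 0.2, 0.345], [-0.999, 0.044, -0.013, 0.033], [0.003, -0.201, -0.98, 1.162], [0.0, 0.0, 0.0, 1.0]] 447.79072126254044
wrist [[0.451, -0.859, -0.242, 0.359], [-0.893, -0.435, -0.119, -0.547], [-0.003, 0.27, -0.963, 0.384], [0.0, 0.0, 0.0, 1.0]] 288.67974026013655
```

View pics/side1.png

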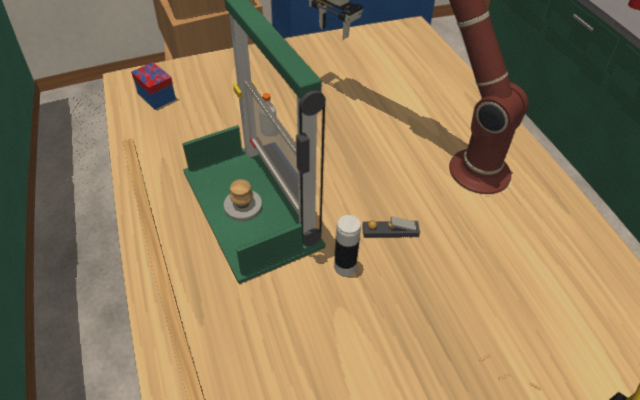

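View pics/top1.png

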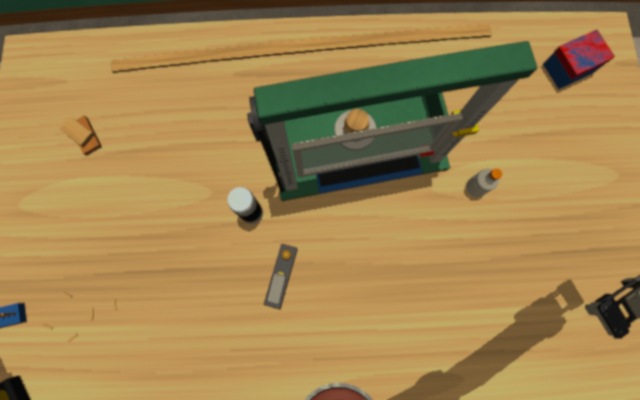

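```bash
python3 - <<'E'
from h import *
import pickle
t=pickle.load(open("top.pkl","rb"));s=pickle.load(open("side.pkl","rb"))
crop=cv2.resize(t["image"][40:220,220:540],(800,450),interpolation=cv2.INTER_CUBIC);cv2.imwrite("pics/topc.png",crop[:,:,::-1])
def mask(c,lo,hi,roi):
    h=cv2.cvtColor(c["image"],cv2.COLOR_RGB2HSV);m=cv2.inRange(h,np.array(lo),np.array(hi));z=np.zeros_like(m);a,b,e,f=roi;z[b:f,a:e]=m[b:f,a:e];return z
def rep(c,name,lo,hi,roi):
    m=mask(c,lo,hi,roi);v,u=np.nonzero(m)
    if len(u)==0: print(name,"none");return
    P=pts(c,np.c_[u,v]);ok=c["range_z"][v,u]>0
    print(name,len(u),"px",u.min(),u.max(),v.min(),v.max(),"med",np.median(P[ok],0).round(3),"p2",np.percentile(P[ok],3,axis=0).round(3),"p98",np.percentile(P[ok],97,axis=0).round(3))
    return P[ok]
L=rep(t,"lip",(100,100,40),(130,255,255),(280,130,460,210))
if L is not None:
    r=cv2.minAreaRect(L[:,:2].astype(np.float32));print(r, cv2.boxPoints(r).round(3).tolist())
rep(t,"ptr",(0,150,80),(6,255,255),(400,130,450,170))
rep(t,"mark",(22,150,100),(35,255,255),(430,90,500,150))
rep(s,"mark_s",(22,150,100),(35,255,255),(220,70,260,110))
rep(s,"ptr_s",(0,150,60),(6,255,255),(235,120,300,200))
B=rep(t,"beam",(60,80,20),(90,255,255),(240,30,550,120))
B=B[B[:,2]>.53];r=cv2.minAreaRect(B[:,:2].astype(np.float32));print(r,cv2.boxPoints(r).round(3).tolist(),np.median(B[:,2]))
rep(t,"canCap",(0,0,170),(180,60,255),(220,180,265,225))
rep(t,"glueCap",(5,150,120),(20,255,255),(480,160,510,185))
E
```

```text
lip 654 px 317 421 159 192 med [ 0.597 -0.101  0.098] p2 [ 0.577 -0.226  0.094] p98 [0.618 0.021 0.102]
((0.6072794198989868, -0.10344253480434418), (0.04362888261675835, 0.25646117329597473), 6.825343608856201) [[0.5699999928474426, 0.020999999716877937], [0.6010000109672546, -0.2329999953508377], [0.6439999938011169, -0.2280000001192093], [0.6140000224113464, 0.026000000536441803]]
ptr 42 px 420 433 151 155 med [ 0.656 -0.249  0.103] p2 [ 0.651 -0.264  0.101] p98 [ 0.66  -0.232  0.107]
mark 159 px 452 478 109 135 med [ 0.651 -0.295  0.28 ] p2 [ 0.646 -0.379 -0.001] p98 [ 0.809 -0.266  0.285]
mark_s 62 px 233 241 84 98 med [ 0.697 -0.278  0.279] p2 [ 0.689 -0.306  0.26 ] p98 [ 0.702 -0.264  0.284]
ptr_s 12 px 250 254 140 146 med [ 0.676 -0.243  0.106] p2 [ 0.674 -0.259  0.101] p98 [ 0.679 -0.227  0.107]
beam 11582 px 255 535 42 119 med [ 0.642 -0.114  0.554] p2 [ 0.597 -0.292  0.016] p98 [0.821 0.097 0.556]
((0.6419524550437927, -0.09727998077869415), (0.04834705963730812, 0.4261695146560669), 8.463739395141602) [[0.5870000123977661, 0.10999999940395355], [0.6489999890327454, -0.31200000643730164], [0.6970000267028809, -0.30399999022483826], [0.6349999904632568, 0.11699999868869781]] 0.5538939576472348
canCap 449 px 228 251 187 210 med [0.545 0.201 0.189] p2 [0.522 0.179 0.186] p98 [0.569 0.224 0.192]
glueCap 106 px 491 502 168 178 med [ 0.589 -0.399  0.149] p2 [ 0.576 -0.477 -0.001] p98 [ 0.628 -0.388  0.152]
```

View pics/topc.png

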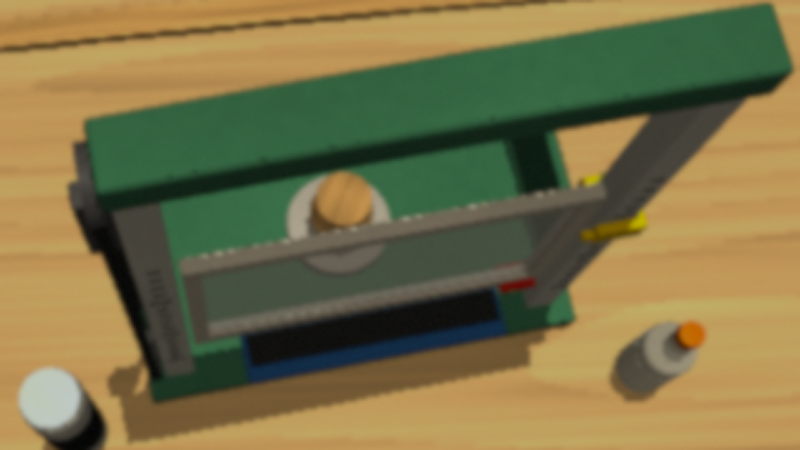

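View pics/wrist1.png

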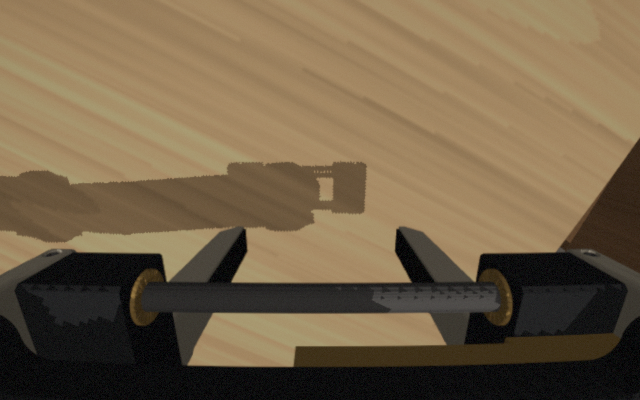

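The side view shows the screen from behind. The top crop shows the lip at about (375,335), the red pointer at (517,286) and the yellow collar at (615,228). The wrist view shows two straight fingers pointing down. Rows can't tilt the tool, and straight-down fingers can't get under the lip. I'll test in free space, upwards, how the arm behaves at the edge of its reach.

Emit:
step_arm(
  increments=[
    [0, 0, -0.04, 0, 1],
    [0, 0, -0.08, 0, 1],
    [0, 0, -0.12, 0, 0.5],
    [0, 0, -0.16, 0, 0],
    [0, 0, -0.2, 0, 0],
    [0, 0, -0.24, 0, 0],
    [0, 0, -0.28, 0, 0],
    [0, 0, -0.32, 0, 0],
    [0, 0, -0.36, 0, 0],
    [0, 0, -0.4, 0, 0],
    [0, 0, -0.44, 0, 0],
    [0, 0, -0.48, 0, 0],
    [0, 0, -0.5, 0, 0],
    [0, 0, -0.5, 0, 0],
  ],
)

```text
t: 1.32
ee_pos: [0.2666, -0.5277, 0.6756]
eef_rot: [0.973, 0.232, 0.005, 0.019]
wrist_force: [-0.0, 0.5, 0.6]
grip_width: 0.191
grip_force: 0.0
```

```bash
python3 -c "
from h import *
s=manip.read_state();print(s['t'],s['joints'].round(3),s['ee_pos'],R.from_quat(s['eef_rot']).as_matrix().round(3).tolist())"
```

```text
1.3167 [ 1.013  0.466  0.135  0.657 -0.068  1.982  0.002] [ 0.2665769  -0.52772262  0.67556547] [[0.892, 0.451, 0.018], [0.451, -0.892, -0.035], [0.001, 0.039, -0.999]]
```

The tool did tilt slightly at the limit, by about 2° outwards. Next I check whether that tilt stays and builds up.

Emit:
step_arm(
  increments=[
    [0, 0, -0.04, 0, 0],
    [0, 0, -0.08, 0, 0],
    [0, 0, -0.12, 0, 0],
    [0, 0, -0.16, 0, 0],
    [0, 0, -0.2, 0, 0],
    [0, 0, -0.2, 0, 0],
  ],
)

```text
t: 1.82
ee_pos: [0.2413, -0.4778, 0.7158]
eef_rot: [0.972, 0.232, 0.01, 0.04]
wrist_force: [-0.2, 0.3, 0.7]
grip_width: 0.003
grip_force: 0.0
```

Emit:
step_arm(
  increments=[
    [0, 0, 0.04, 0, 0],
    [0, 0, 0.08, 0, 0],
    [0, 0, 0.12, 0, 0],
    [0, 0, 0.12, 0, 0],
  ],
)

```text
t: 2.15
ee_pos: [0.2438, -0.4826, 0.5801]
eef_rot: [0.973, 0.231, 0.005, 0.022]
wrist_force: [0.3, -0.2, -4.4]
grip_width: 0.003
grip_force: 0.0
```

```bash
python3 -c "
from h import *
s=manip.read_state();print(s['t'],s['joints'].round(3),s['ee_pos'],R.from_quat(s['eef_rot']).as_matrix().round(3).tolist())"
```

```text
2.15 [ 0.972  0.293  0.138  1.195 -0.039  1.611 -0.003] [ 0.24377972 -0.48260471  0.58012777] [[0.893, 0.45, 0.02], [0.451, -0.892, -0.04], [-0.001, 0.045, -0.999]]
```

The tilt does build up between calls. I'll push harder against the limit to see how fast it grows.

Emit:
step_arm(
  increments=[
    [0, 0, 0, 0, 0],
    [0, 0, 0, 0, 0],
  ],
)

```text
t: 2.32
ee_pos: [0.2469, -0.4886, 0.6001]
eef_rot: [0.972, 0.232, 0.011, 0.044]
wrist_force: [-0.4, -0.0, 0.2]
grip_width: 0.005
grip_force: 0.0
```

Emit:
step_arm(
  increments=[
    [0, 0.3, -1, 0, 0],
    [0, 0.3, -1, 0, 0],
    [0, 0.3, -1, 0, 0],
    [0, 0.3, -1, 0, 0],
    [0, 0.3, -1, 0, 0],
    [0, 0.3, -1, 0, 0],
    [0, 0.3, -1, 0, 0],
    [0, 0.3, -1, 0, 0],
    [0, 0.3, -1, 0, 0],
    [0, 0.3, -1, 0, 0],
  ],
)

```text
t: 3.15
ee_pos: [0.2355, -0.4661, 0.7354]
eef_rot: [0.971, 0.231, 0.014, 0.06]
wrist_force: [-0.0, 0.1, 1.1]
grip_width: 0.006
grip_force: 0.0
```

Emit:
step_arm(
  increments=[
    [0, 0, 0, 0, 0],
    [0, 0, 0, 0, 0],
  ],
)

```text
t: 3.32
ee_pos: [0.2358, -0.4667, 0.7354]
eef_rot: [0.971, 0.231, 0.015, 0.06]
wrist_force: [-0.3, -0.5, -0.2]
grip_width: 0.005
grip_force: 0.0
```

```bash
python3 -c "
from h import *
s=manip.read_state();print(s['t'],s['joints'].round(3),s['ee_pos'],R.from_quat(s['eef_rot']).as_matrix().round(3).tolist())"
```

```text
3.3167 [ 9.810e-01  3.220e-01  1.580e-01  7.170e-01 -5.800e-02  1.982e+00
 -1.000e-03] [ 0.23580481 -0.4667425   0.7354278 ] [[0.892, 0.448, 0.056], [0.451, -0.886, -0.11], [0.0, 0.124, -0.992]]
```

Emit:
step_arm(
  increments=[
    [0, 0.3, -1, 0, 0],
    [0, 0.3, -1, 0, 0],
  ],
)

```text
t: 3.48
ee_pos: [0.2314, -0.4579, 0.7533]
eef_rot: [0.969, 0.231, 0.019, 0.08]
wrist_force: [-0.1, -0.0, 0.4]
grip_width: 0.002
grip_force: 0.0
```

Emit:
step_arm(
  increments=[
    [0, 0.3, -1, 0, 0],
    [0, 0.3, -1, 0, 0],
  ],
)

```text
t: 3.65
ee_pos: [0.2251, -0.4461, 0.7726]
eef_rot: [0.968, 0.23, 0.024, 0.101]
wrist_force: [0.4, 0.3, 0.4]
grip_width: 0.008
grip_force: 0.0
```

Emit:
step_arm(
  increments=[
    [0, 0.04, 0, 0, 0],
    [0, 0.08, 0, 0, 0],
    [0, 0.1, 0, 0, 0],
  ],
)

```text
t: 3.9
ee_pos: [0.2607, -0.5159, 0.7542]
eef_rot: [0.966, 0.23, 0.028, 0.115]
wrist_force: [0.8, 0.2, -0.6]
grip_width: 0.002
grip_force: 0.0
```

Emit:
step_arm(
  increments=[
    [0, 0.04, 0, 0, 0],
    [0, 0.08, 0, 0, 0],
    [0, 0.1, 0, 0, 0],
  ],
)

```text
t: 4.15
ee_pos: [0.2885, -0.5708, 0.7329]
eef_rot: [0.964, 0.23, 0.031, 0.13]
wrist_force: [0.3, -0.5, -0.0]
grip_width: 0.004
grip_force: 0.0
```

Emit:
step_arm(
  increments=[
    [0, 0, -1, 0, 0],
  ],
)

```text
t: 4.23
ee_pos: [0.2818, -0.5569, 0.7413]
eef_rot: [0.964, 0.229, 0.031, 0.13]
wrist_force: [0.9, -1.8, -3.2]
grip_width: 0.005
grip_force: 0.0
```

Emit:
step_arm(
  increments=[
    [0, 0, -1, 0, 0],
  ],
)

```text
t: 4.32
ee_pos: [0.2686, -0.5312, 0.7692]
eef_rot: [0.962, 0.229, 0.035, 0.147]
wrist_force: [-0.2, 0.3, 1.7]
grip_width: 0.008
grip_force: 0.0
```

Emit:
step_arm(
  increments=[
    [0, 0, 0, 0, 0],
  ],
)

```text
t: 4.4
ee_pos: [0.2644, -0.5239, 0.782]
eef_rot: [0.96, 0.229, 0.038, 0.159]
wrist_force: [-0.1, 1.2, 3.0]
grip_width: 0.003
grip_force: 0.0
```

```bash
python3 -c "
from h import *
s=manip.read_state();print(s['t'],s['joints'].round(3),s['ee_pos'],R.from_quat(s['eef_rot']).as_matrix().round(3).tolist())"
```

```text
4.4 [ 1.014e+00  4.450e-01  1.690e-01  3.880e-01 -9.800e-02  1.983e+00
 -1.000e-03] [ 0.26441876 -0.52392091  0.78197675] [[0.892, 0.427, 0.145], [0.451, -0.845, -0.288], [-0.0, 0.322, -0.947]]
```

Emit:
step_arm(
  increments=[
    [0, 0, -1, 0, 0],
  ],
)

```text
t: 4.48
ee_pos: [0.2574, -0.5092, 0.7898]
eef_rot: [0.96, 0.229, 0.038, 0.16]
wrist_force: [1.1, -2.0, -1.6]
grip_width: 0.006
grip_force: 0.0
```

Emit:
step_arm(
  increments=[
    [0, 0, -1, 0, 0],
  ],
)

```text
t: 4.57
ee_pos: [0.2459, -0.4867, 0.809]
eef_rot: [0.957, 0.228, 0.041, 0.172]
wrist_force: [-0.1, -0.2, -0.1]
grip_width: 0.006
grip_force: 0.0
```

Emit:
step_arm(
  increments=[
    [0, 0, -1, 0, 0],
  ],
)

```text
t: 4.65
ee_pos: [0.2346, -0.4645, 0.8269]
eef_rot: [0.955, 0.228, 0.044, 0.185]
wrist_force: [0.7, 0.4, 0.8]
grip_width: 0.005
grip_force: 0.0
```

Emit:
step_arm(
  increments=[
    [0, 0, -1, 0, 0],
  ],
)

```text
t: 4.73
ee_pos: [0.2236, -0.4431, 0.8427]
eef_rot: [0.953, 0.227, 0.047, 0.197]
wrist_force: [0.6, 0.6, 0.7]
grip_width: 0.006
grip_force: 0.0
```

Emit:
step_arm(
  increments=[
    [0, 0, -1, 0, 0],
  ],
)

```text
t: 4.82
ee_pos: [0.2128, -0.4219, 0.857]
eef_rot: [0.95, 0.226, 0.05, 0.209]
wrist_force: [0.4, -0.9, -0.9]
grip_width: 0.004
grip_force: 0.0
```

Emit:
step_arm(
  increments=[
    [0, 0, -1, 0, 0],
  ],
)

```text
t: 4.9
ee_pos: [0.202, -0.4008, 0.8702]
eef_rot: [0.947, 0.226, 0.053, 0.221]
wrist_force: [0.4, -0.1, -0.1]
grip_width: 0.006
grip_force: 0.0
```

Emit:
step_arm(
  increments=[
    [0, 0, -1, 0, 0],
  ],
)

```text
t: 4.98
ee_pos: [0.1912, -0.3798, 0.8825]
eef_rot: [0.945, 0.225, 0.056, 0.233]
wrist_force: [0.8, 0.4, -0.1]
grip_width: 0.008
grip_force: 0.0
```

Emit:
step_arm(
  increments=[
    [0, 0, -1, 0, 0],
  ],
)

```text
t: 5.07
ee_pos: [0.1804, -0.3589, 0.894]
eef_rot: [0.942, 0.224, 0.059, 0.244]
wrist_force: [0.4, 0.6, -0.7]
grip_width: 0.005
grip_force: 0.0
```

Emit:
step_arm(
  increments=[
    [0, 0, 0, 0, 0],
    [0, 0, 0, 0, 0],
  ],
)

```text
t: 5.23
ee_pos: [0.1802, -0.3583, 0.8949]
eef_rot: [0.941, 0.224, 0.059, 0.246]
wrist_force: [0.8, -0.5, -0.5]
grip_width: 0.008
grip_force: 0.0
```

```bash
python3 -c "
from h import *
s=manip.read_state();print(s['t'],s['joints'].round(3),s['ee_pos'],R.from_quat(s['eef_rot']).as_matrix().round(3).tolist())"
```

```text
5.2333 [ 0.782  0.112  0.374  0.543 -0.068  1.982 -0.003] [ 0.18022428 -0.35828691  0.894912  ] [[0.892, 0.393, 0.222], [0.452, -0.779, -0.436], [0.002, 0.489, -0.872]]
```

Emit:
step_arm(
  increments=[
    [0, 0.5, -0.8, 0, 0],
  ],
)

```text
t: 5.32
ee_pos: [0.1819, -0.3591, 0.9009]
eef_rot: [0.939, 0.224, 0.061, 0.255]
wrist_force: [1.0, -1.0, -0.9]
grip_width: 0.007
grip_force: 0.0
```

Emit:
step_arm(
  increments=[
    [0, 0.5, -0.8, 0, 0],
  ],
)

```text
t: 5.4
ee_pos: [0.1804, -0.3559, 0.9114]
eef_rot: [0.935, 0.223, 0.064, 0.269]
wrist_force: [0.2, 0.5, -0.8]
grip_width: 0.008
grip_force: 0.0
```

Emit:
step_arm(
  increments=[
    [0, 0.5, -0.8, 0, 0],
  ],
)

```text
t: 5.48
ee_pos: [0.1779, -0.3512, 0.9219]
eef_rot: [0.93, 0.222, 0.068, 0.284]
wrist_force: [0.6, 0.1, -0.2]
grip_width: 0.007
grip_force: 0.0
```

Emit:
step_arm(
  increments=[
    [0, 0.6, -0.8, 0, 0],
  ],
)

```text
t: 5.57
ee_pos: [0.1759, -0.3479, 0.9325]
eef_rot: [0.926, 0.221, 0.071, 0.299]
wrist_force: [0.1, 0.6, 0.1]
grip_width: 0.007
grip_force: 0.0
```

Emit:
step_arm(
  increments=[
    [0, 0.6, -0.8, 0, 0],
  ],
)

```text
t: 5.65
ee_pos: [0.1743, -0.3445, 0.942]
eef_rot: [0.921, 0.22, 0.074, 0.312]
wrist_force: [0.5, -0.5, 0.3]
grip_width: 0.006
grip_force: 0.0
```

Emit:
step_arm(
  increments=[
    [0, 0.6, -0.8, 0, 0],
  ],
)

```text
t: 5.73
ee_pos: [0.1719, -0.3398, 0.9516]
eef_rot: [0.917, 0.218, 0.078, 0.326]
wrist_force: [0.2, -0.5, -0.5]
grip_width: 0.007
grip_force: 0.0
```

Emit:
step_arm(
  increments=[
    [0, 0.6, -0.8, 0, 0],
  ],
)

```text
t: 5.82
ee_pos: [0.169, -0.3341, 0.9611]
eef_rot: [0.912, 0.217, 0.081, 0.339]
wrist_force: [-0.0, 0.4, -0.0]
grip_width: 0.008
grip_force: 0.0
```

Emit:
step_arm(
  increments=[
    [0, 0.6, -0.8, 0, 0],
  ],
)

```text
t: 5.9
ee_pos: [0.1655, -0.3272, 0.9707]
eef_rot: [0.907, 0.216, 0.084, 0.353]
wrist_force: [0.2, 0.6, 0.4]
grip_width: 0.007
grip_force: 0.0
```

Emit:
step_arm(
  increments=[
    [0, 0, 0, 0, 0],
    [0, 0, 0, 0, 0],
  ],
)

```text
t: 6.07
ee_pos: [0.1642, -0.3258, 0.9716]
eef_rot: [0.906, 0.216, 0.084, 0.354]
wrist_force: [-0.4, 0.1, -0.4]
grip_width: 0.005
grip_force: 0.0
```

```bash
python3 -c "
from h import *
s=manip.read_state();print(s['t'],s['joints'].round(3),s['ee_pos'],R.from_quat(s['eef_rot']).as_matrix().round(3).tolist())"
```

```text
6.0667 [ 0.744  0.102  0.457  0.321 -0.108  1.982 -0.003] [ 0.16417909 -0.32583058  0.97159168] [[0.893, 0.331, 0.306], [0.451, -0.656, -0.605], [0.0, 0.678, -0.735]]
```

Emit:
step_arm(
  increments=[
    [0, 0.3, -1, 0, 0],
  ],
)

```text
t: 6.15
ee_pos: [0.158, -0.312, 0.9765]
eef_rot: [0.904, 0.214, 0.084, 0.36]
wrist_force: [2.5, 0.7, 0.3]
grip_width: 0.005
grip_force: 0.0
```

Emit:
step_arm(
  increments=[
    [0, 0.3, -1, 0, 0],
  ],
)

```text
t: 6.23
ee_pos: [0.1483, -0.2932, 0.9864]
eef_rot: [0.899, 0.213, 0.087, 0.373]
wrist_force: [0.3, 2.4, -0.5]
grip_width: 0.002
grip_force: 0.0
```

Emit:
step_arm(
  increments=[
    [0, 0.5, -0.9, 0, 0],
  ],
)

```text
t: 6.32
ee_pos: [0.1415, -0.2818, 0.9951]
eef_rot: [0.893, 0.212, 0.091, 0.385]
wrist_force: [0.6, 0.8, -0.2]
grip_width: 0.005
grip_force: 0.0
```

Emit:
step_arm(
  increments=[
    [0, 0.5, -0.9, 0, 0],
  ],
)

```text
t: 6.4
ee_pos: [0.1361, -0.2717, 1.0031]
eef_rot: [0.888, 0.211, 0.094, 0.398]
wrist_force: [0.2, 0.9, 1.2]
grip_width: 0.006
grip_force: 0.0
```

Emit:
step_arm(
  increments=[
    [0, 0.5, -0.9, 0, 0],
  ],
)

```text
t: 6.48
ee_pos: [0.1396, -0.2624, 1.0076]
eef_rot: [0.881, 0.224, 0.103, 0.403]
wrist_force: [1.0, -0.5, 0.4]
grip_width: 0.005
grip_force: 0.0
```

Emit:
step_arm(
  increments=[
    [0, 0.5, -0.9, 0, 0],
  ],
)

```text
t: 6.57
ee_pos: [0.1338, -0.2598, 1.0102]
eef_rot: [0.88, 0.22, 0.103, 0.407]
wrist_force: [-1.7, 0.0, -0.6]
grip_width: 0.002
grip_force: 0.0
```

Emit:
step_arm(
  increments=[
    [0, 0.5, -0.9, 0, 0],
  ],
)

```text
t: 6.65
ee_pos: [0.1279, -0.2563, 1.0133]
eef_rot: [0.879, 0.216, 0.103, 0.412]
wrist_force: [0.9, -0.7, 0.2]
grip_width: 0.008
grip_force: 0.0
```

Emit:
step_arm(
  increments=[
    [0, 0, 0, 0, 0],
    [0, 0, 0, 0, 0],
  ],
)

```text
t: 6.82
ee_pos: [0.1238, -0.258, 1.0136]
eef_rot: [0.88, 0.209, 0.1, 0.414]
wrist_force: [0.2, -0.7, -0.9]
grip_width: 0.002
grip_force: 0.0
```

```bash
python3 -c "
from h import *
s=manip.read_state();print(s['t'],s['joints'].round(3),s['ee_pos'],R.from_quat(s['eef_rot']).as_matrix().round(3).tolist())"
```

```text
6.8167 [ 0.635 -0.009  0.302  0.292  0.139  1.982 -0.051] [ 0.1238129  -0.25795476  1.0135692 ] [[0.892, 0.286, 0.349], [0.451, -0.57, -0.686], [0.003, 0.77, -0.638]]
```

Tilt is now 50°, but the tool heads along azimuth -63°. I need it heading along the screen's +x, so I'll swing the arm to the left, well clear of the screen, and redirect the tilt the same way.

Emit:
step_arm(
  increments=[
    [0.023, -0.026, -0.016, 0, 0],
    [0.046, -0.052, -0.032, 0, 0],
    [0.069, -0.078, -0.048, 0, 0],
    [0.092, -0.104, -0.065, 0, 0],
    [0.115, -0.13, -0.08, 0, 0],
    [0.138, -0.156, -0.097, 0, 0],
    [0.161, -0.182, -0.113, 0, 0],
    [0.184, -0.207, -0.129, 0, 0],
    [0.184, -0.207, -0.129, 0, 0],
    [0.184, -0.207, -0.129, 0, 0],
  ],
)

```text
t: 7.65
ee_pos: [0.1968, 0.018, 0.9273]
eef_rot: [0.877, 0.214, 0.105, 0.417]
wrist_force: [-0.4, 0.3, 0.5]
grip_width: 0.008
grip_force: 0.0
```

```bash
python3 -c "
from h import *
s=manip.read_state();print(s['t'],s['joints'].round(3),s['ee_pos'],R.from_quat(s['eef_rot']).as_matrix().round(3).tolist())"
```

```text
7.65 [ 0.915 -0.302 -0.915  0.819  0.589  1.982 -0.734] [0.19679993 0.01796416 0.92733487] [[0.886, 0.288, 0.363], [0.463, -0.561, -0.686], [0.007, 0.776, -0.631]]
```

Emit:
step_arm(
  increments=[
    [0.5, -0.5, -0.6, 0, 0],
  ],
)

```text
t: 7.73
ee_pos: [0.2105, 0.039, 0.92]
eef_rot: [0.875, 0.209, 0.113, 0.421]
wrist_force: [2.1, -0.8, -0.2]
grip_width: 0.005
grip_force: 0.0
```

Emit:
step_arm(
  increments=[
    [0.5, -0.5, -0.6, 0, 0],
  ],
)

```text
t: 7.82
ee_pos: [0.2252, 0.0696, 0.9074]
eef_rot: [0.872, 0.214, 0.121, 0.424]
wrist_force: [0.4, 0.4, 0.6]
grip_width: 0.006
grip_force: 0.0
```

Emit:
step_arm(
  increments=[
    [0.5, -0.5, -0.6, 0, 0],
  ],
)

```text
t: 7.9
ee_pos: [0.2374, 0.0986, 0.8948]
eef_rot: [0.868, 0.218, 0.129, 0.427]
wrist_force: [-0.1, -0.4, 0.3]
grip_width: 0.007
grip_force: 0.0
```

Emit:
step_arm(
  increments=[
    [0.5, -0.5, -0.6, 0, 0],
  ],
)

```text
t: 7.98
ee_pos: [0.2416, 0.1223, 0.8808]
eef_rot: [0.865, 0.222, 0.137, 0.427]
wrist_force: [0.8, -1.0, -0.4]
grip_width: 0.007
grip_force: 0.0
```

Emit:
step_arm(
  increments=[
    [0.5, -0.5, -0.6, 0, 0],
  ],
)

```text
t: 8.07
ee_pos: [0.2343, 0.1364, 0.8668]
eef_rot: [0.864, 0.226, 0.146, 0.426]
wrist_force: [0.4, -0.5, -0.6]
grip_width: 0.005
grip_force: 0.0
```

Emit:
step_arm(
  increments=[
    [0.5, -0.5, -0.6, 0, 0],
  ],
)

```text
t: 8.15
ee_pos: [0.2258, 0.15, 0.8539]
eef_rot: [0.863, 0.231, 0.155, 0.423]
wrist_force: [0.4, 0.7, 0.3]
grip_width: 0.002
grip_force: 0.0
```

```bash
cat > st.py <<'E'
from h import *
s=manip.read_state();M=R.from_quat(s['eef_rot']).as_matrix();z=M[:,2]
print(s['t'],s['joints'].round(3),s['ee_pos'].round(3),'\n',M.round(3).tolist(),"tilt %.1f head %.1f"%(np.degrees(np.arccos(-z[2])),np.degrees(np.arctan2(z[1],z[0]))))
E
python3 st.py
```

```text
8.15 [ 0.822 -0.302 -1.337  1.014  0.704  1.982 -1.204] [0.226 0.15  0.854] 
 [[0.845, 0.267, 0.463], [0.529, -0.536, -0.657], [0.073, 0.801, -0.595]] tilt 53.5 head -54.9
```

Emit:
step_arm(
  increments=[
    [0.5, -0.5, -0.6, 0, 0],
  ],
)

```text
t: 8.23
ee_pos: [0.2176, 0.1622, 0.8421]
eef_rot: [0.861, 0.236, 0.164, 0.419]
wrist_force: [-1.0, 0.7, -0.3]
grip_width: 0.006
grip_force: 0.0
```

Emit:
step_arm(
  increments=[
    [0.5, -0.5, -0.6, 0, 0],
  ],
)

```text
t: 8.32
ee_pos: [0.2093, 0.1731, 0.8313]
eef_rot: [0.86, 0.241, 0.173, 0.414]
wrist_force: [0.9, 0.6, -0.3]
grip_width: 0.004
grip_force: 0.0
```

Emit:
step_arm(
  increments=[
    [0.5, -0.5, -0.6, 0, 0],
  ],
)

```text
t: 8.4
ee_pos: [0.2009, 0.1829, 0.8216]
eef_rot: [0.86, 0.246, 0.182, 0.409]
wrist_force: [0.9, -0.2, -0.9]
grip_width: 0.007
grip_force: 0.0
```

Emit:
step_arm(
  increments=[
    [0.5, -0.5, -0.6, 0, 0],
  ],
)

```text
t: 8.48
ee_pos: [0.1926, 0.1918, 0.813]
eef_rot: [0.859, 0.251, 0.19, 0.404]
wrist_force: [-0.1, 0.1, 0.3]
grip_width: 0.004
grip_force: 0.0
```

Emit:
step_arm(
  increments=[
    [0.5, -0.5, -0.6, 0, 0],
  ],
)

```text
t: 8.57
ee_pos: [0.1842, 0.1998, 0.8054]
eef_rot: [0.859, 0.256, 0.198, 0.398]
wrist_force: [-0.1, 0.8, -0.0]
grip_width: 0.005
grip_force: 0.0
```

Emit:
step_arm(
  increments=[
    [0.5, -0.5, -0.6, 0, 0],
  ],
)

```text
t: 8.65
ee_pos: [0.176, 0.2071, 0.7988]
eef_rot: [0.858, 0.261, 0.206, 0.391]
wrist_force: [-0.2, 0.9, 0.1]
grip_width: 0.004
grip_force: 0.0
```

Emit:
step_arm(
  increments=[
    [0.5, -0.5, -0.6, 0, 0],
  ],
)

```text
t: 8.73
ee_pos: [0.1678, 0.2137, 0.7932]
eef_rot: [0.858, 0.266, 0.213, 0.384]
wrist_force: [0.2, 0.2, 0.7]
grip_width: 0.005
grip_force: 0.0
```

Emit:
step_arm(
  increments=[
    [0.5, -0.5, -0.6, 0, 0],
  ],
)

```text
t: 8.82
ee_pos: [0.1598, 0.2198, 0.7886]
eef_rot: [0.858, 0.271, 0.22, 0.377]
wrist_force: [0.2, 0.0, -0.4]
grip_width: 0.005
grip_force: 0.0
```

```bash
python3 st.py
```

```text
8.8167 [ 0.411 -0.301 -1.335  1.21   0.673  1.982 -1.577] [0.16  0.22  0.789] 
 [[0.756, 0.299, 0.583], [0.631, -0.569, -0.527], [0.174, 0.766, -0.619]] tilt 51.8 head -42.1
```

Emit:
step_arm(
  increments=[
    [0.6, -0.4, -0.6, 0, 0],
  ],
)

```text
t: 8.9
ee_pos: [0.1542, 0.2248, 0.7889]
eef_rot: [0.857, 0.277, 0.227, 0.37]
wrist_force: [0.6, 0.6, 0.6]
grip_width: 0.004
grip_force: 0.0
```

Emit:
step_arm(
  increments=[
    [0.6, -0.4, -0.6, 0, 0],
  ],
)

```text
t: 8.98
ee_pos: [0.1495, 0.229, 0.7906]
eef_rot: [0.857, 0.281, 0.234, 0.362]
wrist_force: [0.0, -0.0, -0.5]
grip_width: 0.006
grip_force: 0.0
```

Emit:
step_arm(
  increments=[
    [0.6, -0.4, -0.6, 0, 0],
  ],
)

```text
t: 9.07
ee_pos: [0.1446, 0.2333, 0.7921]
eef_rot: [0.857, 0.286, 0.241, 0.354]
wrist_force: [0.5, 0.3, -0.4]
grip_width: 0.004
grip_force: 0.0
```

Emit:
step_arm(
  increments=[
    [0.6, -0.4, -0.6, 0, 0],
  ],
)

```text
t: 9.15
ee_pos: [0.1396, 0.2374, 0.7938]
eef_rot: [0.857, 0.291, 0.248, 0.346]
wrist_force: [-0.2, 0.0, 0.3]
grip_width: 0.002
grip_force: 0.0
```

Emit:
step_arm(
  increments=[
    [0.65, -0.4, -0.6, 0, 0],
  ],
)

```text
t: 9.23
ee_pos: [0.1351, 0.2412, 0.7964]
eef_rot: [0.857, 0.295, 0.254, 0.338]
wrist_force: [1.3, -0.3, -0.3]
grip_width: 0.008
grip_force: 0.0
```

Emit:
step_arm(
  increments=[
    [0.65, -0.4, -0.55, 0, 0],
  ],
)

```text
t: 9.32
ee_pos: [0.1309, 0.2446, 0.7991]
eef_rot: [0.857, 0.3, 0.259, 0.33]
wrist_force: [0.7, -0.2, -0.2]
grip_width: 0.005
grip_force: 0.0
```

Emit:
step_arm(
  increments=[
    [0.65, -0.4, -0.55, 0, 0],
  ],
)

```text
t: 9.4
ee_pos: [0.1268, 0.2477, 0.8019]
eef_rot: [0.856, 0.304, 0.265, 0.322]
wrist_force: [-0.4, -0.5, 0.4]
grip_width: 0.004
grip_force: 0.0
```

Emit:
step_arm(
  increments=[
    [0.65, -0.4, -0.5, 0, 0],
  ],
)

```text
t: 9.48
ee_pos: [0.1227, 0.2508, 0.8047]
eef_rot: [0.856, 0.309, 0.27, 0.314]
wrist_force: [-1.3, -0.6, -0.1]
grip_width: 0.007
grip_force: 0.0
```

```bash
python3 st.py
```

```text
9.4833 [ 0.302 -0.302 -1.344  1.128  0.617  1.982 -1.63 ] [0.123 0.251 0.805] 
 [[0.663, 0.36, 0.656], [0.699, -0.612, -0.371], [0.268, 0.704, -0.657]] tilt 48.9 head -29.5
```

Emit:
step_arm(
  increments=[
    [0.02, -0.015, 0.03, 0, 0],
    [0.04, -0.03, 0.06, 0, 0],
    [0.06, -0.045, 0.09, 0, 0],
    [0.08, -0.06, 0.12, 0, 0],
    [0.1, -0.075, 0.15, 0, 0],
    [0.12, -0.09, 0.18, 0, 0],
    [0.14, -0.105, 0.21, 0, 0],
    [0.168, -0.119, 0.245, 0, 0],
    [0.168, -0.119, 0.245, 0, 0],
  ],
)

```text
t: 10.23
ee_pos: [0.291, 0.2467, 0.6343]
eef_rot: [0.855, 0.314, 0.277, 0.304]
wrist_force: [-0.2, 0.3, 0.8]
grip_width: 0.005
grip_force: 0.0
```

```bash
python3 st.py
```

```text
10.2333 [ 0.585 -0.302 -1.343  1.626  0.523  1.328 -1.718] [0.291 0.247 0.634] 
 [[0.648, 0.369, 0.666], [0.707, -0.617, -0.346], [0.283, 0.695, -0.661]] tilt 48.6 head -27.4
```

Emit:
step_arm(
  increments=[
    [0.03, -0.02, 0.014, 0, 0],
    [0.06, -0.04, 0.028, 0, 0],
    [0.09, -0.06, 0.042, 0, 0],
    [0.12, -0.08, 0.056, 0, 0],
    [0.15, -0.1, 0.07, 0, 0],
    [0.18, -0.12, 0.084, 0, 0],
    [0.21, -0.138, 0.097, 0, 0],
    [0.21, -0.138, 0.097, 0, 0],
  ],
)

```text
t: 10.9
ee_pos: [0.3193, 0.236, 0.5965]
eef_rot: [0.854, 0.321, 0.288, 0.292]
wrist_force: [0.1, -0.2, -0.2]
grip_width: 0.005
grip_force: 0.0
```

```bash
python3 st.py
```

```text
10.9 [ 0.645 -0.302 -1.344  1.73   0.516  1.162 -1.724] [0.319 0.236 0.596] 
 [[0.628, 0.38, 0.679], [0.717, -0.622, -0.314], [0.303, 0.684, -0.664]] tilt 48.4 head -24.9
```

Emit:
step_arm(
  increments=[
    [0.7, -0.6, -0.3, 0, 0],
  ],
)

```text
t: 10.98
ee_pos: [0.3084, 0.246, 0.6011]
eef_rot: [0.854, 0.323, 0.292, 0.285]
wrist_force: [0.4, -0.1, 0.9]
grip_width: 0.004
grip_force: 0.0
```

Emit:
step_arm(
  increments=[
    [0.7, -0.6, -0.3, 0, 0],
  ],
)

```text
t: 11.07
ee_pos: [0.2951, 0.2618, 0.6081]
eef_rot: [0.852, 0.33, 0.3, 0.274]
wrist_force: [0.3, 0.6, 0.4]
grip_width: 0.004
grip_force: 0.0
```

Emit:
step_arm(
  increments=[
    [0.7, -0.6, -0.3, 0, 0],
  ],
)

```text
t: 11.15
ee_pos: [0.2827, 0.2749, 0.6147]
eef_rot: [0.85, 0.336, 0.308, 0.265]
wrist_force: [-0.5, 1.1, 0.2]
grip_width: 0.008
grip_force: 0.0
```

Emit:
step_arm(
  increments=[
    [0.7, -0.6, -0.3, 0, 0],
  ],
)

```text
t: 11.23
ee_pos: [0.271, 0.2863, 0.6212]
eef_rot: [0.848, 0.342, 0.314, 0.255]
wrist_force: [0.7, 0.9, -0.3]
grip_width: 0.005
grip_force: 0.0
```

Emit:
step_arm(
  increments=[
    [0.7, -0.6, -0.3, 0, 0],
  ],
)

```text
t: 11.32
ee_pos: [0.2597, 0.2968, 0.6278]
eef_rot: [0.847, 0.347, 0.321, 0.245]
wrist_force: [0.9, 0.1, 0.6]
grip_width: 0.005
grip_force: 0.0
```

Emit:
step_arm(
  increments=[
    [0.7, -0.6, -0.3, 0, 0],
  ],
)

```text
t: 11.4
ee_pos: [0.2488, 0.3066, 0.6346]
eef_rot: [0.845, 0.351, 0.327, 0.235]
wrist_force: [0.1, -1.0, -0.4]
grip_width: 0.003
grip_force: 0.0
```

```bash
python3 st.py
```

```text
11.4 [ 0.428 -0.302 -1.344  1.615  0.481  1.277 -1.806] [0.249 0.307 0.635] 
 [[0.539, 0.441, 0.718], [0.748, -0.643, -0.167], [0.387, 0.627, -0.676]] tilt 47.5 head -13.1
```

Emit:
step_arm(
  increments=[
    [0.7, -0.6, -0.2, 0, 0],
  ],
)

```text
t: 11.48
ee_pos: [0.2405, 0.3156, 0.6392]
eef_rot: [0.843, 0.357, 0.334, 0.224]
wrist_force: [0.6, 0.5, -0.4]
grip_width: 0.002
grip_force: 0.0
```

Emit:
step_arm(
  increments=[
    [0.7, -0.6, -0.2, 0, 0],
  ],
)

```text
t: 11.57
ee_pos: [0.2328, 0.3235, 0.6435]
eef_rot: [0.842, 0.362, 0.339, 0.214]
wrist_force: [0.4, 0.1, 0.5]
grip_width: 0.002
grip_force: 0.0
```

Emit:
step_arm(
  increments=[
    [0.7, -0.6, -0.2, 0, 0],
  ],
)

```text
t: 11.65
ee_pos: [0.225, 0.3313, 0.6484]
eef_rot: [0.84, 0.366, 0.345, 0.203]
wrist_force: [-0.2, -0.1, -0.9]
grip_width: 0.004
grip_force: 0.0
```

Emit:
step_arm(
  increments=[
    [0.7, -0.6, -0.1, 0, 0],
  ],
)

```text
t: 11.73
ee_pos: [0.2195, 0.3392, 0.6514]
eef_rot: [0.838, 0.372, 0.351, 0.192]
wrist_force: [0.2, 0.2, 0.5]
grip_width: 0.007
grip_force: 0.0
```

Emit:
step_arm(
  increments=[
    [0.7, -0.6, -0.1, 0, 0],
  ],
)

```text
t: 11.82
ee_pos: [0.2145, 0.3461, 0.6541]
eef_rot: [0.836, 0.376, 0.357, 0.181]
wrist_force: [-0.2, -0.3, -0.5]
grip_width: 0.006
grip_force: 0.0
```

Emit:
step_arm(
  increments=[
    [0.7, -0.6, -0.1, 0, 0],
  ],
)

```text
t: 11.9
ee_pos: [0.209, 0.3531, 0.6575]
eef_rot: [0.833, 0.381, 0.362, 0.17]
wrist_force: [0.4, -0.4, 0.8]
grip_width: 0.006
grip_force: 0.0
```

Emit:
step_arm(
  increments=[
    [0.7, -0.6, 0, 0, 0],
  ],
)

```text
t: 11.98
ee_pos: [0.2057, 0.3604, 0.6591]
eef_rot: [0.831, 0.386, 0.368, 0.158]
wrist_force: [-0.9, 0.1, -1.4]
grip_width: 0.004
grip_force: 0.0
```

Emit:
step_arm(
  increments=[
    [0.7, -0.6, 0, 0, 0],
  ],
)

```text
t: 12.07
ee_pos: [0.2027, 0.3668, 0.6605]
eef_rot: [0.828, 0.391, 0.374, 0.147]
wrist_force: [0.1, 0.4, -0.4]
grip_width: 0.005
grip_force: 0.0
```

Emit:
step_arm(
  increments=[
    [0.7, -0.6, 0, 0, 0],
  ],
)

```text
t: 12.15
ee_pos: [0.1989, 0.3734, 0.6628]
eef_rot: [0.826, 0.396, 0.379, 0.136]
wrist_force: [-0.1, -0.2, -0.6]
grip_width: 0.007
grip_force: 0.0
```

```bash
python3 st.py
```

```text
12.15 [ 0.298 -0.302 -1.343  1.535  0.406  1.213 -1.839] [0.199 0.373 0.663] 
 [[0.4, 0.55, 0.733], [0.756, -0.65, 0.075], [0.518, 0.524, -0.676]] tilt 47.5 head 5.9
```

Emit:
step_arm(
  increments=[
    [-0.03, 0.021, 0.015, 0, 0],
    [-0.06, 0.042, 0.03, 0, 0],
    [-0.09, 0.063, 0.045, 0, 0],
    [-0.12, 0.085, 0.06, 0, 0],
    [-0.15, 0.106, 0.075, 0, 0],
    [-0.18, 0.127, 0.09, 0, 0],
    [-0.21, 0.148, 0.105, 0, 0],
    [-0.24, 0.17, 0.12, 0, 0],
    [-0.27, 0.191, 0.135, 0, 0],
    [-0.3, 0.212, 0.15, 0, 0],
    [-0.33, 0.234, 0.165, 0, 0],
    [-0.36, 0.255, 0.18, 0, 0],
    [-0.39, 0.277, 0.195, 0, 0],
    [-0.414, 0.296, 0.208, 0, 0],
    [-0.414, 0.296, 0.208, 0, 0],
  ],
)

```text
t: 13.4
ee_pos: [0.3444, 0.1007, 0.5143]
eef_rot: [0.827, 0.398, 0.374, 0.136]
wrist_force: [0.1, 1.0, -0.8]
grip_width: 0.006
grip_force: 0.0
```

```bash
python3 st.py
```

```text
13.4 [-0.381 -0.301 -0.112  2.162  0.495  0.562 -1.498] [0.344 0.101 0.514] 
 [[0.403, 0.556, 0.726], [0.76, -0.646, 0.073], [0.51, 0.522, -0.683]] tilt 46.9 head 5.8
```

Emit:
step_arm(
  increments=[
    [-0.02, 0.006, 0.015, 4, 0],
    [-0.04, 0.012, 0.03, 8, 0],
    [-0.06, 0.018, 0.045, 12, 0],
    [-0.08, 0.025, 0.06, 16, 0],
    [-0.1, 0.031, 0.075, 20, 0],
    [-0.12, 0.037, 0.09, 24, 0],
    [-0.14, 0.043, 0.103, 28, 0],
    [-0.16, 0.049, 0.118, 32, 0],
    [-0.18, 0.055, 0.132, 36, 0],
    [-0.2, 0.061, 0.147, 40, 0],
    [-0.22, 0.067, 0.162, 44, 0],
    [-0.24, 0.073, 0.176, 45, 0],
    [-0.251, 0.077, 0.184, 45, 0],
    [-0.251, 0.077, 0.184, 45, 0],
  ],
)

```text
t: 14.57
ee_pos: [0.3956, -0.0962, 0.3697]
eef_rot: [0.918, 0.053, 0.393, -0.015]
wrist_force: [1.2, -0.6, 0.6]
grip_width: 0.004
grip_force: 0.0
```

```bash
python3 st.py; python3 - <<'E'
from h import *
c=cam("wrist");save(c,"w2.png")
t=cam("top");print("plane",pts(t,[(288,254),(274,292)]).round(3).tolist())
E
```

```text
14.5667 [-1.174 -0.255  1.311  2.42   1.127  0.014 -2.347] [ 0.396 -0.096  0.37 ] 
 [[0.685, 0.109, 0.72], [0.086, -0.994, 0.069], [0.723, 0.014, -0.69]] tilt 46.3 head 5.5
plane [[0.429, 0.106, 0.039], [0.337, 0.144, 0.039]]
```

View pics/w2.png

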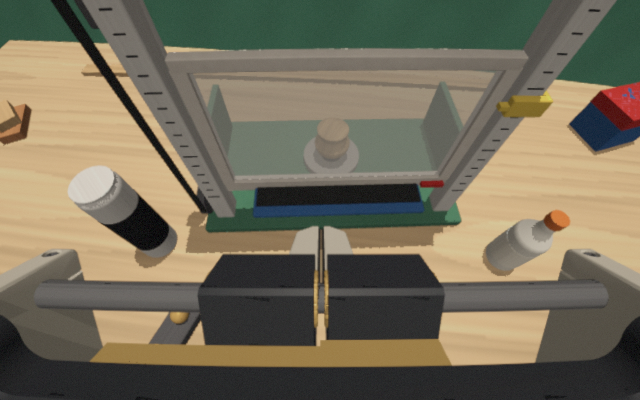

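The wrist view is clear. The lip is at about (335,205), the red pointer at (432,184), the yellow marker at (505,106), and the closed fingers point at mid-lip. The joints are folded close to their limits, so I'll move outwards to relax them.

Emit:
step_arm(
  increments=[
    [-0.006, 0.003, 0.022, 0, 0],
    [-0.012, 0.006, 0.045, 0, 0],
    [-0.018, 0.01, 0.067, 0, 0],
    [-0.024, 0.014, 0.09, 0, 0],
    [-0.03, 0.017, 0.112, 0, 0],
    [-0.037, 0.02, 0.135, 0, 0],
    [-0.037, 0.02, 0.135, 0, 0],
  ],
)

```text
t: 15.25
ee_pos: [0.401, -0.0861, 0.366]
eef_rot: [0.92, 0.053, 0.387, -0.008]
wrist_force: [-0.9, 0.7, 0.1]
grip_width: 0.006
grip_force: 0.0
```

```bash
python3 st.py
```

```text
15.25 [-1.282 -0.296  1.316  2.421  1.58   0.129 -2.839] [ 0.401 -0.086  0.366] 
 [[0.694, 0.103, 0.712], [0.091, -0.994, 0.055], [0.714, 0.026, -0.7]] tilt 45.6 head 4.4
```

Emit:
step_arm(
  increments=[
    [0.02, -0.01, -0.01, -5, 0],
    [0.04, -0.02, -0.02, -10, 0],
    [0.06, -0.03, -0.03, -15, 0],
    [0.08, -0.04, -0.04, -20, 0],
    [0.1, -0.052, -0.05, -25, 0],
    [0.12, -0.065, -0.06, -30, 0],
    [0.143, -0.077, -0.072, -35, 0],
    [0.143, -0.077, -0.072, -40, 0],
    [0.143, -0.077, -0.072, -45, 0],
    [0.143, -0.077, -0.072, -52, 0],
    [0.143, -0.077, -0.072, -59, 0],
    [0.143, -0.077, -0.072, -66, 0],
  ],
)

```text
t: 16.25
ee_pos: [0.4407, -0.0003, 0.5168]
eef_rot: [0.743, 0.546, 0.331, 0.201]
wrist_force: [-0.3, 0.1, -0.0]
grip_width: 0.003
grip_force: 0.0
```

```bash
python3 st.py
```

```text
16.25 [-1.122 -0.295  0.792  2.058  0.648  0.573 -0.99 ] [ 0.441 -0.     0.517] 
 [[0.184, 0.677, 0.712], [0.944, -0.323, 0.063], [0.272, 0.661, -0.699]] tilt 45.6 head 5.0
```

Emit:
step_arm(
  increments=[
    [-0.005, 0.005, 0.006, -7, 0],
    [-0.01, 0.01, 0.012, -14, 0],
    [-0.015, 0.015, 0.018, -21, 0],
    [-0.02, 0.02, 0.024, -28, 0],
    [-0.025, 0.025, 0.03, -35, 0],
    [-0.03, 0.03, 0.036, -42, 0],
    [-0.035, 0.035, 0.042, -49, 0],
    [-0.042, 0.04, 0.05, -56, 0],
    [-0.042, 0.04, 0.05, -63, 0],
    [-0.042, 0.04, 0.05, -70, 0],
    [-0.042, 0.04, 0.05, -77, 0],
    [-0.042, 0.04, 0.05, -84, 0],
    [-0.042, 0.04, 0.05, -91, 0],
    [-0.042, 0.04, 0.05, -98, 0],
    [-0.042, 0.04, 0.05, -105, 0],
    [-0.042, 0.04, 0.05, -112, 0],
    [-0.042, 0.04, 0.05, -112, 0],
  ],
)

```text
t: 17.67
ee_pos: [0.4953, -0.0504, 0.4969]
eef_rot: [-0.035, 0.921, 0.019, 0.388]
wrist_force: [-0.2, -0.4, -0.9]
grip_width: 0.005
grip_force: 0.0
```

```bash
python3 st.py
```

```text
17.6667 [-1.432 -0.299  1.237  2.008  0.638  0.487  1.102] [ 0.495 -0.05   0.497] 
 [[-0.697, -0.079, 0.713], [-0.049, 0.997, 0.062], [-0.715, 0.008, -0.699]] tilt 45.7 head 5.0
```

Emit:
step_arm(
  increments=[
    [0, 0.035, 0, 0, 0],
    [0, 0.07, 0, 0, 0],
    [0, 0.105, 0, 0, 0],
    [0, 0.14, 0, 0, 0],
    [0, 0.175, 0, 0, 0],
    [0, 0.21, 0, 0, 0],
    [0, 0.25, 0, 0, 0],
    [0, 0.25, 0, 0, 0],
  ],
)

```text
t: 18.33
ee_pos: [0.4747, 0.2096, 0.4986]
eef_rot: [-0.04, 0.921, 0.023, 0.388]
wrist_force: [-0.1, 0.7, 0.1]
grip_width: 0.002
grip_force: 0.0
```

```bash
python3 st.py
```

```text
18.3333 [-1.388  0.028  0.801  1.948  0.669  0.543  0.594] [0.475 0.21  0.499] 
 [[-0.696, -0.091, 0.712], [-0.056, 0.996, 0.073], [-0.716, 0.011, -0.698]] tilt 45.7 head 5.8
```

Emit:
step_arm(
  increments=[
    [0.007, 0.03, 0.017, 0, 0],
    [0.014, 0.06, 0.034, 0, 0],
    [0.02, 0.09, 0.05, 0, 0],
    [0.027, 0.12, 0.07, 0, 0],
    [0.034, 0.15, 0.09, 0, 0],
    [0.04, 0.185, 0.105, 0, 0],
    [0.04, 0.185, 0.105, 0, 0],
  ],
)

```text
t: 18.92
ee_pos: [0.5069, 0.3974, 0.3928]
eef_rot: [-0.039, 0.922, 0.021, 0.385]
wrist_force: [-0.8, 2.3, -0.6]
grip_width: 0.01
grip_force: 0.0
```

```bash
python3 st.py
```

```text
18.9167 [-1.371  0.451  0.72   1.805  0.506  0.395  0.445] [0.507 0.397 0.393] 
 [[-0.7, -0.088, 0.709], [-0.056, 0.996, 0.069], [-0.712, 0.008, -0.702]] tilt 45.4 head 5.5
```

Emit:
step_arm(
  increments=[
    [0.006, -0.035, -0.003, 0, 0],
    [0.012, -0.07, -0.007, 0, 0],
    [0.018, -0.105, -0.01, 0, 0],
    [0.024, -0.14, -0.013, 0, 0],
    [0.03, -0.175, -0.017, 0, 0],
    [0.036, -0.21, -0.02, 0, 0],
    [0.042, -0.245, -0.023, 0, 0],
    [0.048, -0.28, -0.027, 0, 0],
    [0.054, -0.315, -0.03, 0, 0],
    [0.06, -0.35, -0.034, 0, 0],
    [0.066, -0.385, -0.037, 0, 0],
    [0.07, -0.42, -0.04, 0, 0],
  ],
)

```text
t: 19.92
ee_pos: [0.4757, 0.0468, 0.3754]
eef_rot: [-0.031, 0.924, 0.021, 0.38]
wrist_force: [-0.0, 0.2, 0.1]
grip_width: 0.009
grip_force: 0.0
```

```bash
python3 st.py
```

```text
19.9167 [-0.531  0.087  0.393  2.273  0.979  0.015  0.511] [0.476 0.047 0.375] 
 [[-0.709, -0.073, 0.701], [-0.041, 0.997, 0.062], [-0.704, 0.015, -0.71]] tilt 44.8 head 5.1
```

Emit:
step_arm(
  increments=[
    [0.018, -0.024, 0.018, 0, 0],
    [0.036, -0.048, 0.036, 0, 0],
    [0.054, -0.073, 0.054, 0, 0],
    [0.072, -0.098, 0.072, 0, 0],
    [0.09, -0.122, 0.09, 0, 0],
    [0.09, -0.122, 0.09, 0, 0],
  ],
)

```text
t: 20.42
ee_pos: [0.4714, -0.0049, 0.3075]
eef_rot: [-0.032, 0.94, -0.023, 0.339]
wrist_force: [-0.6, -1.1, -0.4]
grip_width: 0.004
grip_force: 0.0
```

```bash
python3 st.py
```

```text
20.4167 [ 0.258  0.218 -0.392  2.331  2.047  0.186 -0.45 ] [ 0.471 -0.005  0.308] 
 [[-0.768, -0.045, 0.639], [-0.076, 0.997, -0.022], [-0.636, -0.065, -0.769]] tilt 39.8 head -2.0
```

Emit:
step_arm(
  increments=[
    [0.01, -0.016, 0.013, 0, 0],
    [0.02, -0.032, 0.026, 0, 0],
    [0.03, -0.048, 0.039, 0, 0],
    [0.04, -0.064, 0.052, 0, 0],
    [0.05, -0.08, 0.065, 0, 0],
    [0.057, -0.094, 0.078, 0, 0],
    [0.057, -0.094, 0.078, 0, 0],
    [0.057, -0.094, 0.078, 0, 0],
  ],
)

```text
t: 21.08
ee_pos: [0.4817, -0.1051, 0.2175]
eef_rot: [-0.032, 0.94, -0.023, 0.338]
wrist_force: [0.8, 0.3, 0.6]
grip_width: 0.005
grip_force: 0.0
```

```bash
python3 st.py
```

```text
21.0833 [ 0.721  0.519 -0.691  2.383  2.608  0.417 -0.717] [ 0.482 -0.105  0.218] 
 [[-0.769, -0.044, 0.638], [-0.075, 0.997, -0.023], [-0.635, -0.066, -0.77]] tilt 39.6 head -2.0
```

Emit:
step_arm(
  increments=[
    [0.018, 0, 0.022, 0, 0],
    [0.036, 0, 0.044, 0, 0],
    [0.054, 0, 0.066, 0, 0],
    [0.072, 0, 0.087, 0, 0],
    [0.055, 0, 0.1, 0, 0],
    [0.035, 0, 0.113, 0, 0],
    [0.017, 0, 0.127, 0, 0],
    [0.017, 0, 0.127, 0, 0],
    [0.017, 0, 0.127, 0, 0],
  ],
)

```text
t: 21.83
ee_pos: [0.5515, -0.1075, 0.1112]
eef_rot: [-0.034, 0.939, -0.024, 0.34]
wrist_force: [-0.5, -0.8, -0.7]
grip_width: 0.005
grip_force: 0.0
```

```bash
python3 st.py; python3 - <<'E'
from h import *
c=cam("wrist");save(c,"w3.png")
print(manip.read_state()["wrist_force"])
E
```

```text
21.8333 [ 0.837  1.013 -1.039  2.269  2.348  0.841 -0.23 ] [ 0.551 -0.107  0.111] 
 [[-0.766, -0.047, 0.641], [-0.08, 0.997, -0.022], [-0.638, -0.068, -0.767]] tilt 39.9 head -2.0
[-0.79723929  0.30388198 -0.32946788]
```

View pics/w3.png

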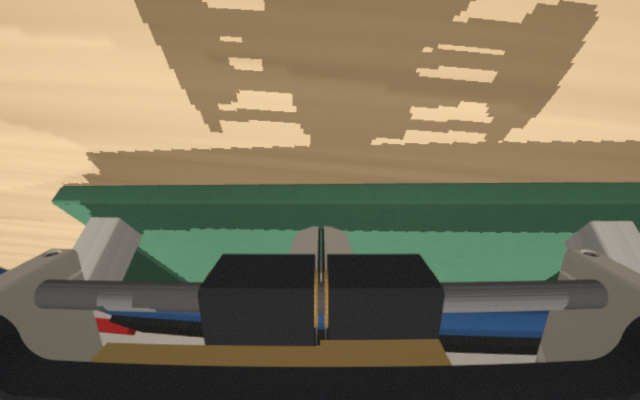

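The camera is now under the lip side. The blue lip at (490,322) lies just beyond the closed fingers, there's no contact yet, and the fingertips are beneath it. Lifting now.

Emit:
step_arm(
  increments=[
    [-0.006, -0.001, -0.008, 0, 0],
    [-0.013, -0.001, -0.015, 0, 0],
    [-0.022, -0.002, -0.027, 0, 0],
    [-0.032, -0.003, -0.038, 0, 0],
    [-0.042, -0.004, -0.05, 0, 0],
    [-0.051, -0.005, -0.061, 0, 0],
    [-0.06, -0.006, -0.072, 0, 0],
    [-0.069, -0.007, -0.083, 0, 0],
    [-0.077, -0.008, -0.092, 0, 0],
    [-0.077, -0.008, -0.092, 0, 0],
  ],
)

```text
t: 22.72
ee_pos: [0.5466, -0.1081, 0.2302]
eef_rot: [-0.034, 0.941, -0.026, 0.337]
wrist_force: [-4.4, 0.0, 0.3]
grip_width: 0.003
grip_force: 2.0
```

```bash
python3 st.py; python3 - <<'E'
from h import *
print(manip.read_state()["wrist_force"])
t=cam("top");s=cam("side")
cv2.imwrite("pics/s4.png",cv2.resize(s["image"][60:220,180:350],(800,753)[:1]+(600,),interpolation=cv2.INTER_CUBIC)[:,:,::-1])
cv2.imwrite("pics/t4.png",cv2.resize(t["image"][70:220,280:500],(800,545),interpolation=cv2.INTER_CUBIC)[:,:,::-1])
E
```

```text
22.7167 [ 0.886  0.686 -1.049  2.205  2.008  0.544 -0.048] [ 0.547 -0.108  0.23 ] 
 [[-0.771, -0.047, 0.635], [-0.082, 0.996, -0.025], [-0.632, -0.071, -0.772]] tilt 39.5 head -2.3
[-4.36672981  0.04985672  0.3116802 ]
```

View pics/t4.png

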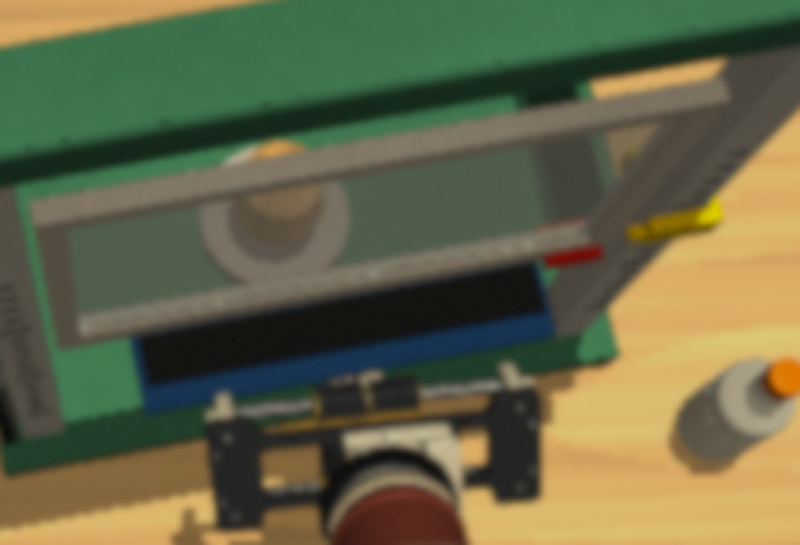

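View pics/s4.png

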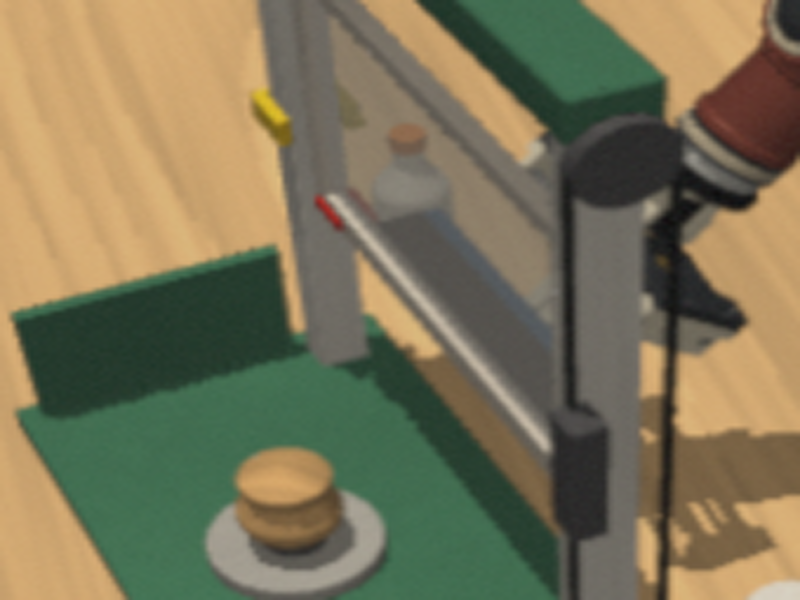

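```bash
cat > meas.py <<'E'
from h import *
def z(c,lo,hi,roi):
    h=cv2.cvtColor(c["image"],cv2.COLOR_RGB2HSV);m=cv2.inRange(h,np.array(lo),np.array(hi));a,b,e,f=roi
    v,u=np.nonzero(m[b:f,a:e]);u+=a;v+=b;P=pts(c,np.c_[u,v]);k=(P[:,2]>.05)&(P[:,2]<.33)&(P[:,0]<.72);P=P[k]
    return len(P),P.mean(0).round(3),np.percentile(P[:,2],[5,25,50,75,95]).round(3)
t=cam("top");s=cam("side")
print("top ptr",z(t,(0,170,80),(6,255,255),(400,70,460,170)));print("top mark",z(t,(22,150,100),(35,255,255),(440,90,500,150)))
print("side ptr",z(s,(0,150,60),(6,255,255),(225,70,270,160)));print("side mark",z(s,(22,150,100),(35,255,255),(220,60,260,110)))
E
python3 meas.py
```

```text
top ptr (49, array([ 0.655, -0.247,  0.208]), array([0.204, 0.207, 0.208, 0.209, 0.211]))
top mark (156, array([ 0.651, -0.292,  0.277]), array([0.266, 0.274, 0.28 , 0.281, 0.283]))
side ptr (12, array([ 0.677, -0.247,  0.207]), array([0.203, 0.204, 0.207, 0.209, 0.21 ]))
side mark (62, array([ 0.696, -0.28 ,  0.277]), array([0.264, 0.271, 0.28 , 0.282, 0.284]))
```

Emit:
step_arm(
  increments=[
    [-0.01, -0.001, -0.012, 0, 0],
    [-0.02, -0.002, -0.024, 0, 0],
    [-0.03, -0.003, -0.036, 0, 0],
    [-0.039, -0.004, -0.048, 0, 0],
    [-0.039, -0.004, -0.048, 0, 0],
    [-0.039, -0.004, -0.048, 0, 0],
  ],
)

```text
t: 23.42
ee_pos: [0.5475, -0.1081, 0.2919]
eef_rot: [-0.034, 0.94, -0.026, 0.338]
wrist_force: [-4.3, -0.1, -0.2]
grip_width: 0.006
grip_force: 1.8
```

```bash
python3 st.py; python3 meas.py; python3 - <<'E'
from h import *
# collar vertical extent per view: yellow pixels' z sorted ends, near post only
import pickle
for n,roi in(("top",(440,90,500,150)),("side",(220,60,260,110))):
    c=cam(n);h=cv2.cvtColor(c["image"],cv2.COLOR_RGB2HSV);m=cv2.inRange(h,np.array((20,120,60)),np.array((36,255,255)))
    a,b,e,f=roi;v,u=np.nonzero(m[b:f,a:e]);u+=a;v+=b;P=pts(c,np.c_[u,v]);k=(P[:,2]>.2)&(P[:,0]<.72)
    print(n,np.histogram(P[k,2],np.arange(.245,.295,.004)))
E
```

```text
23.4167 [ 0.885  0.51  -0.979  2.137  1.69   0.363  0.21 ] [ 0.548 -0.108  0.292] 
 [[-0.769, -0.046, 0.637], [-0.081, 0.996, -0.026], [-0.634, -0.072, -0.77]] tilt 39.6 head -2.3
top ptr (57, array([ 0.655, -0.248,  0.27 ]), array([0.268, 0.269, 0.271, 0.272, 0.272]))
top mark (154, array([ 0.651, -0.292,  0.277]), array([0.266, 0.273, 0.279, 0.281, 0.283]))
side ptr (18, array([ 0.676, -0.244,  0.27 ]), array([0.267, 0.269, 0.27 , 0.272, 0.273]))
side mark (60, array([ 0.696, -0.28 ,  0.277]), array([0.264, 0.273, 0.279, 0.281, 0.285]))
top (array([ 1,  0,  0,  5, 10, 15, 30, 17, 50, 51,  1,  2]), array([0.245, 0.249, 0.253, 0.257, 0.261, 0.265, 0.269, 0.273, 0.277,
       0.281, 0.285, 0.289, 0.293]))
side (array([ 0,  0,  0,  3,  6,  9,  8, 10, 15, 27,  0,  0]), array([0.245, 0.249, 0.253, 0.257, 0.261, 0.265, 0.269, 0.273, 0.277,
       0.281, 0.285, 0.289, 0.293]))
```

Emit:
step_arm(
  increments=[
    [-0.0025, 0, -0.003, 0, 0],
    [-0.0025, 0, -0.003, 0, 0],
    [-0.0025, 0, -0.003, 0, 0],
  ],
)

```text
t: 23.87
ee_pos: [0.5481, -0.1081, 0.2947]
eef_rot: [-0.033, 0.94, -0.025, 0.337]
wrist_force: [-6.4, -1.2, -0.5]
grip_width: 0.006
grip_force: 2.7
```

Emit:
step_arm(
  increments=[
    [0.004, 0, 0.005, 0, 0],
    [0.01, 0, 0.012, 0, 0],
    [0.025, 0, 0, 0, 0],
    [0.04, 0.002, -0.013, 0, 0],
    [0.056, 0.003, -0.026, 0, 0],
    [0.071, 0.004, -0.039, 0, 0],
    [0.071, 0.004, -0.039, 0, 0],
    [0.071, 0.004, -0.039, 0, 0],
  ],
)

```text
t: 24.53
ee_pos: [0.4707, -0.1087, 0.2812]
eef_rot: [-0.034, 0.939, -0.025, 0.34]
wrist_force: [0.1, -0.9, -0.1]
grip_width: 0.008
grip_force: 0.0
```

```bash
python3 st.py; python3 meas.py; python3 - <<'E'
from h import *
c=cam("top");save(c,"t5.png")
E
```

```text
24.5333 [ 1.06   0.475 -1.125  2.324  1.959  0.386 -0.063] [ 0.471 -0.109  0.281] 
 [[-0.766, -0.047, 0.641], [-0.08, 0.996, -0.023], [-0.637, -0.069, -0.768]] tilt 39.9 head -2.1
top ptr (57, array([ 0.655, -0.248,  0.274]), array([0.271, 0.273, 0.274, 0.275, 0.277]))
top mark (151, array([ 0.651, -0.292,  0.278]), array([0.266, 0.273, 0.28 , 0.281, 0.283]))
side ptr (17, array([ 0.676, -0.244,  0.273]), array([0.27 , 0.272, 0.274, 0.275, 0.276]))
side mark (60, array([ 0.696, -0.28 ,  0.277]), array([0.264, 0.271, 0.28 , 0.282, 0.285]))
```

View pics/t5.png

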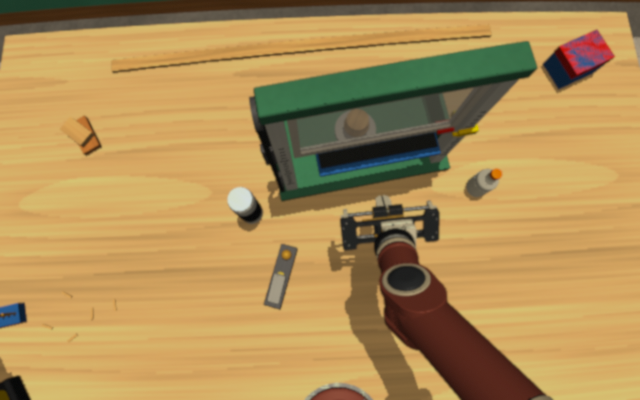

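The picture shows the gripper clear of the lip, with the pointer at (445,131) beside the marker at (465,131) and the bystanders where they were. The pointer's top reads 0.274 m and the collar's top 0.282 m. With half-heights of 4 and 12 mm, that puts the two level to about 1 mm.

```bash
python3 -c "
from h import *
print(finish_job())"
```

```text
the job is handed in; nothing more can be done
None
```

I pushed the window up from beneath its lip with closed fingertips until the red pointer was level with the yellow marker (about 1 mm apart by the cameras). I then moved the gripper clear and handed the job in at about 24.7 s. The step moves can't tilt the tool, so I tilted it by pressing against the joint range limits, and some joints read up to 0.004 rad past the listed (rounded) limits.

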